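# Pack up a bench slat on a low steel rail and hold it down

## Task

The near wooden slat of this steel bench frame stands clear of the low rail under its right-hand end (seen from the robot): slip the black horseshoe packers into that gap one on top of another, each pushed along the rail until it is home round the upright stud and let go, until no further packer will go in. Then press the end of the slat down so that it bears firmly on the packers, and finish holding it pressed there with the gripper. Keep unused packers away from the gap and leave the other things on the bench where they are.

Things in the scene. Friction and masses are not known exactly. Their poses are not given: they have to be found in the camera images.
- frame: fixed bench-seat frame of 40 mm steel tube on timber bearers. Origin on the bench top (z 0) below the stud's axis; x away from the robot (yaw within 0.1), y along the slats, z up. Near slat's underside at z 80 when unpressed. Middle and far rails at y +300, +600 (x -110 to +180, tops at 80); second slat, already fixed, at x +50 to +120, top at 108; back tube at x +180 to +220.
- low_rail: fixed low end rail, 40 mm square steel tube along its x axis (the frame's x), from x -110 to +185. Origin: on its top face, on the axis of the stud, an upright 10 mm bolt standing 60 tall on the rail, through a hole in the slat, 12 to 25 proud of the slat's top. The gap to pack, from the rail's top up to the slat's underside, is 7.5 to 19.5 (1 to 3 packers).
- slat: near slat, dark hardwood, 70 wide (35 either side of the stud), 28 thick, 800 long. Origin: on its underside over the middle rail, 300 from the stud towards +y; x away from the robot, y along it, z up. It springs about the middle rail: its free end by the stud goes down about 1 mm per newton pressed there (up to 10 mm), springs back, and hardly gives upwards (0.6 mm).
- slat_under (a point): point on the slat's underside on the stud's axis; its height above the low rail's origin is the gap
- slat_end (a point): a good place to press: on the slat's top face, in the middle of its width, 45 mm beyond the stud towards the free end (the board ends 55 mm further on). The slat's axes.
- packer1: one of four identical loose black plastic horseshoe packers, 125 x 55 x 5 thick, 40 g, lying flat at the start. Origin: on the underside, where the stud's axis lies when home. x axis along it to the open end, z up: plain tail from x -85 to -5 (55 wide in y; grip here), two legs 18 wide with tapered tips from x -5 to +40, slot 18 wide between them, open at +x, closed at x -5.
- packer2: one of four identical loose black plastic horseshoe packers, 125 x 55 x 5 thick, 40 g, lying flat at the start. Origin: on the underside, where the stud's axis lies when home. x axis along it to the open end, z up: plain tail from x -85 to -5 (55 wide in y; grip here), two legs 18 wide with tapered tips from x -5 to +40, slot 18 wide between them, open at +x, closed at x -5.
- packer3: one of four identical loose black plastic horseshoe packers, 125 x 55 x 5 thick, 40 g, lying flat at the start. Origin: on the underside, where the stud's axis lies when home. x axis along it to the open end, z up: plain tail from x -85 to -5 (55 wide in y; grip here), two legs 18 wide with tapered tips from x -5 to +40, slot 18 wide between them, open at +x, closed at x -5.
- packer4: one of four identical loose black plastic horseshoe packers, 125 x 55 x 5 thick, 40 g, lying flat at the start. Origin: on the underside, where the stud's axis lies when home. x axis along it to the open end, z up: plain tail from x -85 to -5 (55 wide in y; grip here), two legs 18 wide with tapered tips from x -5 to +40, slot 18 wide between them, open at +x, closed at x -5.
- glue: bystander: white glue bottle, 52 diameter, 170 tall; origin under its middle
- jar: bystander: glass jar with a steel lid, 60 diameter, 75 tall; origin under its middle
- wrench: bystander: steel wrench lying flat, 170 long; origin near its middle
- tape: bystander: grey tape measure, 68 x 36, 64 tall; origin under its middle
- marker: bystander: white marker with a blue cap lying flat, 140 long along its x, 14 thick; origin under its middle
There are look-alikes about, which are no part of the job. Leave any pink or purple look-alike of the packer2 alone.

How it is judged:
By the outcome, as a careful person would: the job done as asked, in the order asked, and still so for the second after the job is handed in, while the arm keeps its last pose, push and grip.
It also fails if it takes over 72 s, if anything falls off the work surface, if the arm or the gripper's body presses on something with over 40 N, if the wrist force passes 120 N, or if a joint passes its speed limit or range.

## Robot

A 6-joint arm with a two-finger parallel gripper is mounted at the origin on the work surface. World frame = base frame: x ahead of the robot, y to its left, z up, the work surface at z = 0. Lengths are in m, angles in rad, forces in N, time in s.
With the tool pointing down it reaches from about 0.3 to 0.85 m from the base axis. Payload 4.2 kg.
Tool frame: the origin (TCP) lies on the centre line of the jaws, within the pads' length; the fingertips stand 17 mm ahead of it and the grasp point (between the pads) lies 2 mm behind it (ctrl.tcp_to_tips is the distance from the TCP to the fingertips, in m); z points along the fingers, y is the line along which they close (so a half turn about z gives the same grasp; the last joint's range is limited). The gripper opens to 91 mm and grips with 3 to 60 N. Pads are 32 mm wide; open, the fingers measure 118 mm over their backs; the gripper's body (76 mm by 178 mm) begins 60 mm behind the grasp point.
Start: joints at [-1.351, 0.32, 1.565, -0, 1.257, -0.02], TCP at [0.137, -0.559, 0.231] pointing down, gripper open.
Joint ranges: [-3.11, 3.11], [-0.84, 2.01], [0.21, 2.61], [-1.34, 4.49], [0.05, 2.63], [-2.56, 2.56]. Speed limits (rad/s): [2.57, 2.57, 3.14, 3.14, 3.14, 3.14].

## Interface

Orientations are given as a unit quaternion [x, y, z, w].
In Python, from bench import ctrl, vision, job_done gives the robot as it stands. The module is installed in compiled form; this text tells all that it offers.
- The arm moves only by the tool drive_tool, never from a script. Its argument "plan" is a list of rows, each an object with "travel": the shift along the tool's x, y, z in mm, a list of three; "turn": the turn about the tool's z in degrees; "claw": the opening, from 0 (shut) to 1 (fully open). A call has 1 to 12 rows; each row is the pose to reach, as a shift and turn from the pose commanded when the call began, along the tool's axes at that moment; what a row does not reach only later rows make up. A row lasts 1/8 s, in which the tool goes at most 62.5 mm and 10.7 degrees, less where a joint would pass 70% of its speed; a pose out of reach is approached as far as the arm can. A call with a gripper value outside its range is refused whole. The fingers move at their own pace and stop on an object; the grip force is fixed at half the most. Time passes only in rows, so rows that repeat a pose let the fingers close. It gives the time, the measured TCP pose, the force, the opening and the grip force at its end, in the units of the state.
- ctrl.observe(): the state, without advancing time (a new reading comes with each control period).
- vision.get_image(name): name is "side" or "top" or "wrist"; returns a dict with "image" (384x512x3 uint8, red, green, blue), "K" (3x3 intrinsics, pixels), "world_from_camera" (4x4, takes a point from camera to world coordinates); the wrist camera has in their place "hand_eye" (4x4, takes a point from camera to tool coordinates, whose origin is the TCP and whose axes are the flange's). Camera axes: x right, y up, looking along -z (the intrinsics and any distortion apply to the point x, -y, -z); pixel columns grow to the right and rows downward; lengths in m; the calibration is good to about 2 mm. A picture is of the moment at which its call begins: read the wrist's pose just before it. There is no depth.
- job_done(): hands the job in; it is judged then, once.
The state is a dict: "time": time; "joints": joint angles; "dq": joint speeds; "joint_torque": joint torques, N m; "tcp_pos": TCP position; "ee_rot": TCP orientation; "contact_force": force on the tool from outside, world axes, zero at the start; "wrist_torque": the same for the moment, N m; "gripper_width": finger opening in m; "gripper_force": force on a finger pad.
Only numpy, scipy, OpenCV 4.12 (cv2) and the standard library are available. Lean on these libraries where they do the work, as an engineer would, in place of code of your own. Each camera call takes 0.05 s, during which the arm holds its last target. There are 200 camera calls.

## Working session

There is one attempt and no reset: what is moved stays moved. The work goes in short steps, Python scripts to look and compute and a tool call to move; the robot and the scene stay as the last step left them, time stands still between calls to the robot, and variables do not carry over. Pictures are saved under pics/ and viewed, at most 10 in all, crops included, and the job is handed in when it is done.

Besides the shell and the picture viewer there is one more tool, called after ">>>" in YAML: its name, and indented under it one key for each argument. drive_tool: Moves the arm, as the interface text tells. Its arguments: {"type":"object","properties":{"plan":{"type":"array"}},"required":["plan"]}

```bash
mkdir -p pics
cat > h.py <<'E'
import numpy as np, cv2
from bench import ctrl, vision
from scipy.spatial.transform import Rotation as R
def shot(name):
    s=ctrl.observe(); d=vision.get_image(name)
    if 'world_from_camera' in d: T=np.array(d['world_from_camera'])
    else:
        W=np.eye(4); W[:3,:3]=R.from_quat(s['ee_rot']).as_matrix(); W[:3,3]=s['tcp_pos']
        T=W@np.array(d['hand_eye'])
    return d,T
def ray(d,T,u,v):
    K=np.array(d['K']); p=np.linalg.inv(K)@[u,v,1]
    r=T[:3,:3]@[p[0],-p[1],-1]; return T[:3,3],r
def onz(d,T,u,v,z):
    o,r=ray(d,T,u,v); return o+r*(z-o[2])/r[2]
def proj(d,T,P):
    p=np.linalg.inv(T)@np.append(P,1); q=np.array(d['K'])@[p[0]/-p[2],-p[1]/-p[2],1]; return q[:2]
def save(d,f,crop=None,sc=1):
    im=d['image'][:,:,::-1]
    if crop: a,b,c,e=crop; im=im[b:e,a:c]
    cv2.imwrite('pics/'+f,cv2.resize(im,None,fx=sc,fy=sc,interpolation=cv2.INTER_CUBIC))
E
python3 - <<'E'
from h import *
a=shot('top');b=shot('side')
print(a[0].keys(),a[1],b[1],a[0]['K'],[x for x in a[0] if x not in('image',)],a[0].get('distortion'))
print(ctrl.observe()); 
cv2.imwrite('pics/a.png',cv2.resize(a[0]['image'][:,:,::-1],(768,576)))
cv2.imwrite('pics/b.png',cv2.resize(b[0]['image'][:,:,::-1],(768,576)))
E
```

```text
dict_keys(['image', 'K', 'world_from_camera']) [[-2.31422448e-03  9.88298937e-01 -1.52511822e-01  3.18302297e-01]
 [-9.99806398e-01  6.93382870e-04  1.96643509e-02 -2.09983772e-02]
 [ 1.95400062e-02  1.52527803e-01  9.88105995e-01  1.30540022e+00]
 [ 0.00000000e+00  0.00000000e+00  0.00000000e+00  1.00000000e+00]] [[-0.70985709  0.45352307 -0.53890606 -0.14515599]
 [-0.70420518 -0.4416962   0.55587726  0.60650292]
 [ 0.01407041  0.77409385  0.63291447  0.8248201 ]
 [ 0.          0.          0.          1.        ]] [[499.66721827   0.         256.48006449]
 [  0.         499.66721827 176.39540313]
 [  0.           0.           1.        ]] ['K', 'world_from_camera'] None
{'time': 0.1, 'joints': array([-1.35098191e+00,  3.20208115e-01,  1.56553635e+00, -3.50168899e-05,
        1.25737536e+00, -2.00134011e-02]), 'dq': array([ 4.57977632e-04, -1.93346245e-03, -2.08683637e-03, -1.49554451e-03,
        4.55492030e-05,  2.00417853e-03]), 'joint_torque': array([ 4.72693705e-05, -4.13334310e+01, -2.32509863e+01,  7.28020747e-02,
        4.21661488e-02, -5.80047617e-05]), 'tcp_pos': array([ 0.13647599, -0.55814514,  0.23022376]), 'ee_rot': array([ 9.92818002e-01,  1.19632071e-01, -9.27244839e-05, -7.58121265e-04]), 'contact_force': array([-0.09005437,  0.64569983,  0.580959  ]), 'wrist_torque': array([ 0.00094844, -0.0072082 , -0.02123495]), 'gripper_force': 0.0, 'gripper_width': 0.09114024461682768}
```

View pics/a.png

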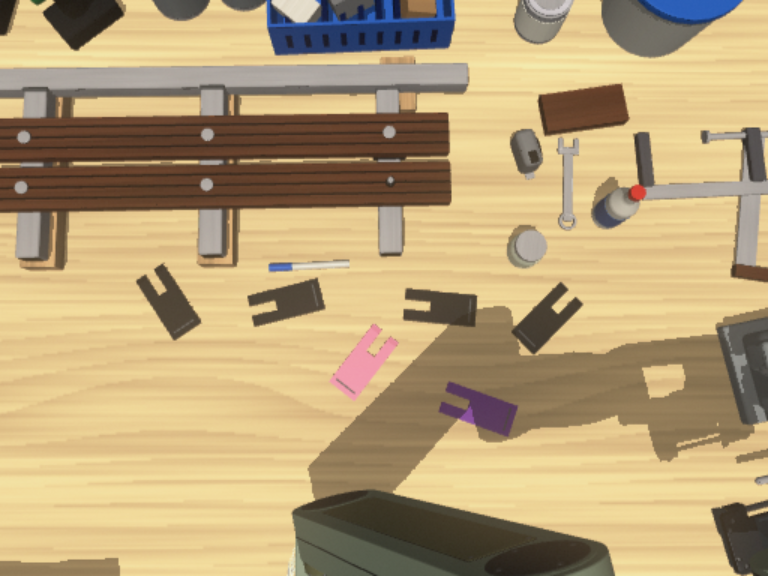

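View pics/b.png

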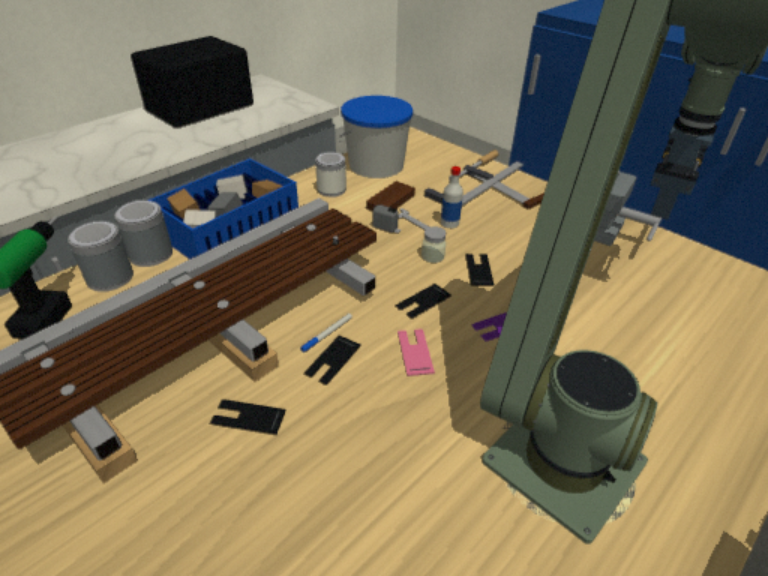

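Top view (768×576): the stud is at (390,181), the low rail runs to (391,253), and the four black packers are at (168,302), (287,302), (440,307) and (547,318). The side view agrees. Pink and purple are look-alikes, to be left alone.

Run:
```python
from h import *
d,T=shot('top'); im=d['image']; hsv=cv2.cvtColor(im,cv2.COLOR_RGB2HSV)
m=((hsv[:,:,2]<75)).astype(np.uint8)*255
m[:172]=0;m[240:]=0
cs,_=cv2.findContours(m,cv2.RETR_EXTERNAL,cv2.CHAIN_APPROX_NONE)
for c in cs:
    if cv2.contourArea(c)<500: continue
    P=np.array([onz(d,T,u,v,.005)[:2] for u,v in c[:,0]]).astype(np.float32)
    (cx,cy),(w,h),a=cv2.minAreaRect(P*1000)
    mm=cv2.moments(c); g=onz(d,T,mm['m10']/mm['m00'],mm['m01']/mm['m00'],.005)[:2]*1000
    B=cv2.boxPoints(((cx,cy),(w,h),a)); e=max([B[1]-B[0],B[2]-B[1]],key=np.linalg.norm); e/=np.linalg.norm(e)
    if (g-[cx,cy])@e>0: e=-e
    O=np.array([cx,cy])+e*22.5; G=np.array([cx,cy])-e*42.5
    print('packer ctr',np.round([cx,cy]),'size',round(w),round(h),'yaw',round(np.degrees(np.arctan2(e[1],e[0])),1),'origin',O.round(),'grip x-65 ->',(O-65*e).round(), 'area',cv2.contourArea(c))
# slat / stud / rail
save(d,'c.png',(200,80,320,180),6)
for n,(u,v) in dict(stud=(260,120.6)).items():
    for z in(.108,.126): print(n,z,onz(d,T,u,v,z).round(4))
print('rail end', onz(d,T,260,168,.065).round(4))
```

```text
packer ctr [ 419. -321.] size 51 102 yaw -46.0 origin [ 434. -337.] grip x-65 -> [ 389. -291.] area 618.5
stud 0.108 [ 0.6425 -0.0538  0.108 ]
stud 0.126 [ 0.6376 -0.0533  0.126 ]
rail end [ 0.5312 -0.0546  0.065 ]
```

View pics/c.png

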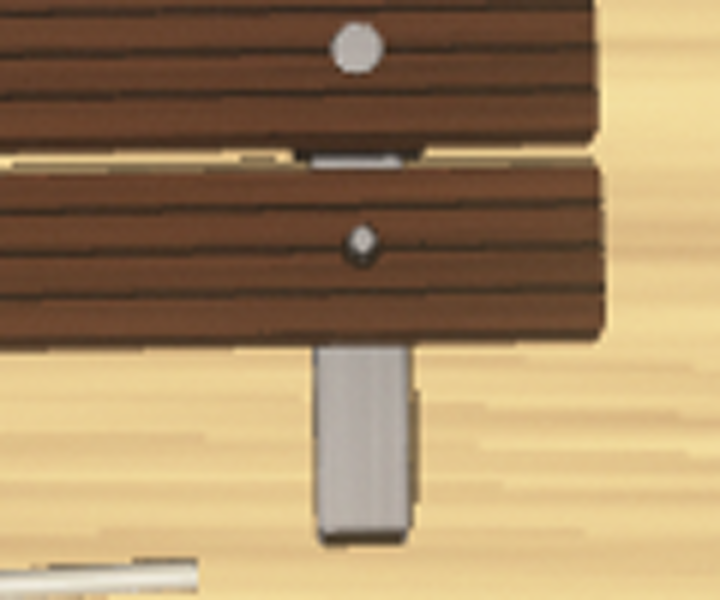

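The crop shows the stud's tip at top-image pixel (260.3,120) and the rail's edges at columns 252.5–268.3, ending at row 168.3. The dark threshold was too strict for the packers.

```bash
cat > pk.py <<'E'
from h import *
def packers(d,T,rows=(172,240),z=.005,thr=None):
    im=d['image']; hsv=cv2.cvtColor(im,cv2.COLOR_RGB2HSV)
    m=((hsv[:,:,2]<85)&~((hsv[:,:,0]>115)&(hsv[:,:,1]>80))).astype(np.uint8)*255
    m[:rows[0]]=0;m[rows[1]:]=0
    cs,_=cv2.findContours(m,cv2.RETR_EXTERNAL,cv2.CHAIN_APPROX_NONE)
    for c in cs:
        if cv2.contourArea(c)<300: continue
        P=np.array([onz(d,T,u,v,z)[:2] for u,v in c[:,0]]).astype(np.float32)
        (cx,cy),(w,h),a=cv2.minAreaRect(P*1000)
        mm=cv2.moments(c); g=onz(d,T,mm['m10']/mm['m00'],mm['m01']/mm['m00'],z)[:2]*1000
        B=cv2.boxPoints(((cx,cy),(w,h),a)); e=max([B[1]-B[0],B[2]-B[1]],key=np.linalg.norm); e=e/np.linalg.norm(e)
        if (g-[cx,cy])@e>0: e=-e
        O=np.array([cx,cy])+e*22.5
        print('ctr',np.round([cx,cy],1),'size',round(w),round(h),'yaw',round(np.degrees(np.arctan2(e[1],e[0])),1),'O',O.round(1),'grip',(O-65*e).round(1),'area',cv2.contourArea(c))
E
python3 - <<'E'
from pk import *
d,T=shot('top'); im=d['image']
for u,v in((118,210),(195,200),(300,206),(360,216)): print(im[v,u],end=' ')
print(); packers(d,T)
for z in(.065,.07):
  for v,a,b in((137.5,252.5,268.3),(168.3,253.2,267.9)):
    print('rail',z,onz(d,T,a,v,z).round(4)[:2],onz(d,T,b,v,z).round(4)[:2])
print('slat',[onz(d,T,200+u/6,80+v/6,.108).round(4)[:2] for u,v in((0,180),(595,165),(0,348),(600,340))])
print('stud',[onz(d,T,260.3,120,z).round(4) for z in (.120,.132)])
E
```

```text
[81 71 56] [81 71 57] [74 65 52] [71 63 50] 
ctr [ 443.9 -142.6] size 124 53 yaw 84.4 O [ 446.1 -120.2] grip [ 439.8 -184.9] area 720.0
ctr [ 425.8 -329. ] size 51 123 yaw -46.0 O [ 441.4 -345.2] grip [ 396.2 -298.4] area 761.0
ctr [454.1 126.4] size 51 123 yaw 104.2 O [448.6 148.2] grip [464.6  85.2] area 700.5
ctr [455.7 329.5] size 122 53 yaw 34.5 O [474.3 342.2] grip [420.7 305.4] area 753.0
rail 0.065 [ 0.6098 -0.0358] [ 0.6099 -0.076 ]
rail 0.065 [ 0.5304 -0.0375] [ 0.5304 -0.0745]
rail 0.07 [ 0.6086 -0.0357] [ 0.6087 -0.0758]
rail 0.07 [ 0.5295 -0.0374] [ 0.5296 -0.0743]
slat [array([0.669 , 0.0943]), array([ 0.6762, -0.1512]), array([0.5982, 0.0933]), array([ 0.6021, -0.1521])]
stud [array([ 0.6407, -0.0542,  0.12  ]), array([ 0.6375, -0.0539,  0.132 ])]
```

```bash
cat > go.py <<'E'
import sys
from h import *
s=ctrl.observe(); M=R.from_quat(s['ee_rot']).as_matrix(); p=s['tcp_pos']
yw=np.degrees(np.arctan2(M[1,0],M[0,0]))
print('t',round(s['time'],2),'p',(p*1000).round(1),'yaw',yw.round(1),'F',s['contact_force'].round(1),'w',round(s['gripper_width']*1000,1),'gf',round(s['gripper_force'],1),'zax',M[:,2].round(4))
for a in sys.argv[1:]:
    x,y,z,t=map(float,a.split(','))
    print(a,'travel',(M.T@(np.array([x,y,z])-p*1000)).round(1),'turn',round(yw-t,1))
E
python3 go.py 440.5,-180,100,84.4 440.5,-180,18,84.4
```

```text
t 0.2 p [ 136.5 -558.3  230.4] yaw 13.7 F [ 0.2 -0.4 -1. ] w 91.4 gf 0.0 zax [-3.e-04  1.e-03 -1.e+00]
440.5,-180,100,84.4 travel [ 385.1 -295.1  130.7] turn -70.7
440.5,-180,18,84.4 travel [ 385.1 -295.   212.7] turn -70.7
```

>>> drive_tool:
  plan:
    - {"travel":[48,-37,0],"turn":-10,"claw":1}
    - {"travel":[96,-74,0],"turn":-20,"claw":1}
    - {"travel":[144,-111,10],"turn":-30,"claw":1}
    - {"travel":[192,-148,30],"turn":-40,"claw":1}
    - {"travel":[240,-185,60],"turn":-50,"claw":1}
    - {"travel":[288,-222,90],"turn":-60,"claw":1}
    - {"travel":[336,-258,110],"turn":-70,"claw":1}
    - {"travel":[385,-295,130],"turn":-70.7,"claw":1}
    - {"travel":[385,-295,130],"turn":-70.7,"claw":1}
    - {"travel":[385,-295,130],"turn":-70.7,"claw":1}

```text
time: 1.45
tcp_pos: [0.4405, -0.1803, 0.1007]
ee_rot: [0.74, 0.673, -0.0, -0.0]
contact_force: [-0.4, -0.3, 1.3]
gripper_width: 0.0913
gripper_force: 0.0
```

```bash
python3 go.py 440.5,-180,100,84.4 440.5,-180,18,84.4
python3 - <<'E'
from h import *
d,T=shot('wrist'); save(d,'w.png')
print(proj(d,T,[.4405,-.180,.005]),proj(d,T,[.4461,-.1202,.005]))
E
```

```text
t 1.45 p [ 440.5 -180.3  100.7] yaw 84.5 F [-0.4 -0.3  1.3] w 91.3 gf 0.0 zax [-9.e-04 -2.e-04 -1.e+00]
440.5,-180,100,84.4 travel [ 0.3 -0.   0.7] turn 0.1
440.5,-180,18,84.4 travel [ 0.3  0.  82.7] turn 0.1
[256.99447941 197.73603145] [256.80293103 123.10115045]
```

View pics/w.png

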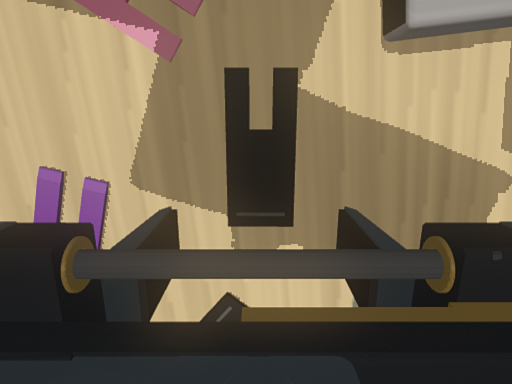

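The packer is square in view: slot closed end at (261,129) against a predicted (257,129), tail at row 226. Alignment is good.

>>> drive_tool:
  plan:
    - {"travel":[0,0,50],"turn":0,"claw":1}
    - {"travel":[0,0,75],"turn":0,"claw":1}
    - {"travel":[0,0,82.5],"turn":0,"claw":1}
    - {"travel":[0,0,82.5],"turn":0,"claw":0.4}
    - {"travel":[0,0,82.5],"turn":0,"claw":0.4}
    - {"travel":[0,0,82.5],"turn":0,"claw":0.4}
    - {"travel":[0,0,82.5],"turn":0,"claw":0.4}
    - {"travel":[0,0,82.5],"turn":0,"claw":0.4}

```text
time: 2.5
tcp_pos: [0.4409, -0.1807, 0.0191]
ee_rot: [0.74, 0.672, 0.0, 0.001]
contact_force: [-0.7, 0.1, 5.7]
gripper_width: 0.0547
gripper_force: 30.0
```

```bash
python3 go.py 440.5,-180,130,84.4 480,-55,130,0 520,-55,90,0
```

```text
t 2.5 p [ 440.9 -180.7   19.1] yaw 84.5 F [-0.7  0.1  5.7] w 54.7 gf 30.0 zax [ 1.2e-03 -7.0e-04 -1.0e+00]
440.5,-180,130,84.4 travel [   0.6   -0.4 -110.9] turn 0.1
480,-55,130,0 travel [ 128.8   26.9 -111. ] turn 84.5
520,-55,90,0 travel [132.7  66.6 -70.9] turn 84.5
```

>>> drive_tool:
  plan:
    - {"travel":[0,0,-50],"turn":0,"claw":0.4}
    - {"travel":[5,2,-100],"turn":8,"claw":0.4}
    - {"travel":[20,6,-106],"turn":18,"claw":0.4}
    - {"travel":[40,12,-106],"turn":28,"claw":0.4}
    - {"travel":[60,18,-106],"turn":38,"claw":0.4}
    - {"travel":[80,24,-106],"turn":48,"claw":0.4}
    - {"travel":[100,30,-106],"turn":58,"claw":0.4}
    - {"travel":[120,36,-106],"turn":68,"claw":0.4}
    - {"travel":[130,42,-106],"turn":78,"claw":0.4}
    - {"travel":[130,42,-106],"turn":84,"claw":0.4}
    - {"travel":[130,42,-106],"turn":84,"claw":0.4}

```text
time: 3.88
tcp_pos: [0.4946, -0.055, 0.1242]
ee_rot: [1.0, 0.005, -0.0, -0.0]
contact_force: [-0.1, 0.3, -0.3]
gripper_width: 0.0545
gripper_force: 30.0
```

```bash
python3 go.py 495,-55.5,90,0.5 495,-55.5,80,0.5
python3 - <<'E'
from h import *
s=ctrl.observe(); M=R.from_quat(s['ee_rot']).as_matrix()
w,T=shot('wrist'); save(w,'w2.png')
for P in([.640,-.055,.130],[.64,-.055,.108],[.6,-.0355,.066],[.6,-.0755,.066]): print(proj(w,T,P).round(1))
for x in(60,100): print('packer',x,proj(w,T,s['tcp_pos']+M@[x/1000,0,.0165]).round(1))
E
```

```text
t 3.88 p [494.6 -55.  124.2] yaw 0.5 F [-0.1  0.3 -0.3] w 54.5 gf 30.0 zax [-8.e-04  0.e+00 -1.e+00]
495,-55.5,90,0.5 travel [ 0.4  0.5 34.2] turn 0.0
495,-55.5,80,0.5 travel [ 0.4  0.5 44.2] turn 0.0
[260.7 -84.2]
[260.2 -56. ]
[227.8  52.4]
[291.8  53. ]
packer 60 [257.3 130.8]
packer 100 [257.2  49.7]
```

View pics/w2.png

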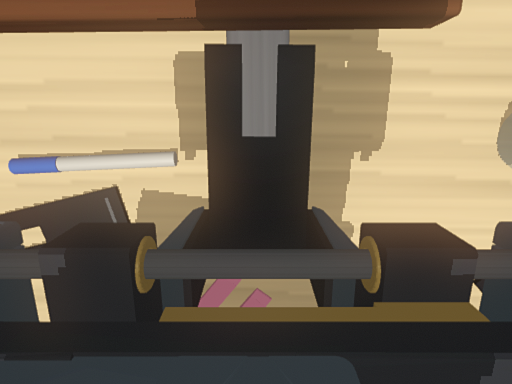

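The wrist view shows the packer held straight, centre column 260 against rail centre about 257, tips at row 44. Next I estimate the rail's height from the side view.

Run:
```python
from h import *
d,T=shot('side'); save(d,'s.png',(205,140,285,205),9)
for z in (.06,.066,.072):
    print(z,[((proj(d,T,[.530,y,z])-[205,140])*9).round(0) for y in(-.035,-.075)])
print('mid',[((proj(d,T,[.53+.0,.245+y,.08])-[205,140])).round(0) for y in(-.02,.02)])
```

```text
0.06 [array([343., 450.]), array([420., 403.])]
0.066 [array([343., 438.]), array([420., 391.])]
0.072 [array([343., 425.]), array([420., 378.])]
mid [array([-27.,  85.]), array([-39.,  92.])]
```

View pics/s.png

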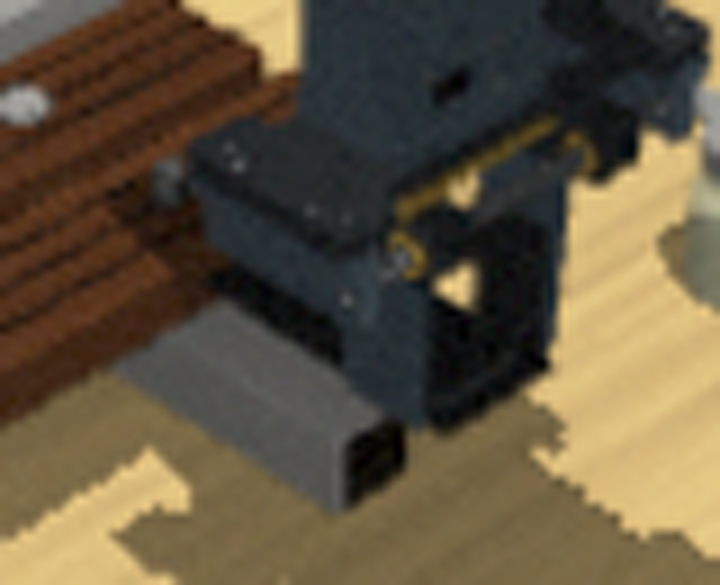

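The side crop shows the rail's near top corner at (340,435), so the rail top is at z≈0.067 and the gap about 13 mm. I expect two packers and will check by touch.

>>> drive_tool:
  plan:
    - {"travel":[0,0,20],"turn":0,"claw":0.4}
    - {"travel":[0,0,34],"turn":0,"claw":0.4}
    - {"travel":[0,0,36],"turn":0,"claw":0.4}
    - {"travel":[0,0,36],"turn":0,"claw":0.4}

```text
time: 4.47
tcp_pos: [0.4951, -0.0553, 0.0885]
ee_rot: [1.0, 0.004, 0.0, 0.0]
contact_force: [0.1, -0.2, -0.3]
gripper_width: 0.0544
gripper_force: 30.0
```

>>> drive_tool:
  plan:
    - {"travel":[0,0,1],"turn":0,"claw":0.4}
    - {"travel":[0,0,1],"turn":0,"claw":0.4}

```text
time: 4.72
tcp_pos: [0.4951, -0.0553, 0.0878]
ee_rot: [1.0, 0.004, 0.0, 0.0]
contact_force: [0.1, 0.0, -0.6]
gripper_width: 0.0543
gripper_force: 30.0
```

>>> drive_tool:
  plan:
    - {"travel":[0,0,1],"turn":0,"claw":0.4}
    - {"travel":[0,0,1],"turn":0,"claw":0.4}

```text
time: 4.97
tcp_pos: [0.4949, -0.0552, 0.0865]
ee_rot: [1.0, 0.004, 0.0, 0.0]
contact_force: [0.5, 0.2, -0.3]
gripper_width: 0.0544
gripper_force: 30.0
```

>>> drive_tool:
  plan:
    - {"travel":[0,0,0.8],"turn":0,"claw":0.4}
    - {"travel":[0,0,0.8],"turn":0,"claw":0.4}

```text
time: 5.22
tcp_pos: [0.4948, -0.0552, 0.0856]
ee_rot: [1.0, 0.004, -0.0, 0.0]
contact_force: [-0.1, 0.6, 0.2]
gripper_width: 0.0538
gripper_force: 30.0
```

>>> drive_tool:
  plan:
    - {"travel":[0,0,0.8],"turn":0,"claw":0.4}
    - {"travel":[0,0,0.8],"turn":0,"claw":0.4}

```text
time: 5.48
tcp_pos: [0.4949, -0.0553, 0.0848]
ee_rot: [1.0, 0.004, -0.0, 0.0]
contact_force: [-0.1, -0.7, -0.5]
gripper_width: 0.0544
gripper_force: 30.0
```

>>> drive_tool:
  plan:
    - {"travel":[0,0,0.8],"turn":0,"claw":0.4}
    - {"travel":[0,0,0.8],"turn":0,"claw":0.4}

```text
time: 5.72
tcp_pos: [0.4949, -0.0553, 0.084]
ee_rot: [1.0, 0.004, -0.0, 0.0]
contact_force: [0.0, -0.4, -0.8]
gripper_width: 0.0543
gripper_force: 30.0
```

>>> drive_tool:
  plan:
    - {"travel":[0,0,0.8],"turn":0,"claw":0.4}
    - {"travel":[0,0,0.8],"turn":0,"claw":0.4}

```text
time: 5.98
tcp_pos: [0.4949, -0.0553, 0.0833]
ee_rot: [1.0, 0.004, 0.0, 0.0]
contact_force: [0.5, 0.2, -0.4]
gripper_width: 0.0543
gripper_force: 30.0
```

>>> drive_tool:
  plan:
    - {"travel":[0,0,0.8],"turn":0,"claw":0.4}
    - {"travel":[0,0,0.8],"turn":0,"claw":0.4}

```text
time: 6.22
tcp_pos: [0.495, -0.0553, 0.0828]
ee_rot: [1.0, 0.004, 0.0, 0.0]
contact_force: [-1.6, 0.7, 4.5]
gripper_width: 0.0545
gripper_force: 30.0
```

>>> drive_tool:
  plan:
    - {"travel":[0,0,0.8],"turn":0,"claw":0.4}
    - {"travel":[0,0,0.8],"turn":0,"claw":0.4}

```text
time: 6.48
tcp_pos: [0.495, -0.0553, 0.0823]
ee_rot: [1.0, 0.004, 0.0, 0.0]
contact_force: [-2.6, -0.7, 7.7]
gripper_width: 0.0543
gripper_force: 30.0
```

Run:
```python
from h import *
print(ctrl.observe()['contact_force'],ctrl.observe()['wrist_torque'],ctrl.observe()['tcp_pos'])
d,T=shot('wrist'); save(d,'w3.png')
d,T=shot('side'); im=d['image'][140:205,205:285,::-1]; a=cv2.resize(im,None,fx=6,fy=6,interpolation=cv2.INTER_CUBIC)
b=cv2.imread('pics/w3.png'); b=cv2.resize(b,(520,390)); cv2.imwrite('pics/m.png',np.vstack([cv2.copyMakeBorder(a[:200],0,0,0,40,0),b]) if 0 else cv2.resize(np.hstack([cv2.resize(a,(480,390)),b]),(800,312)))
```

```text
[-2.59963801 -0.67128455  7.69588005] [ 0.0164853   0.23907585 -0.09737304] [ 0.49495753 -0.05532045  0.08231134]
```

View pics/m.png

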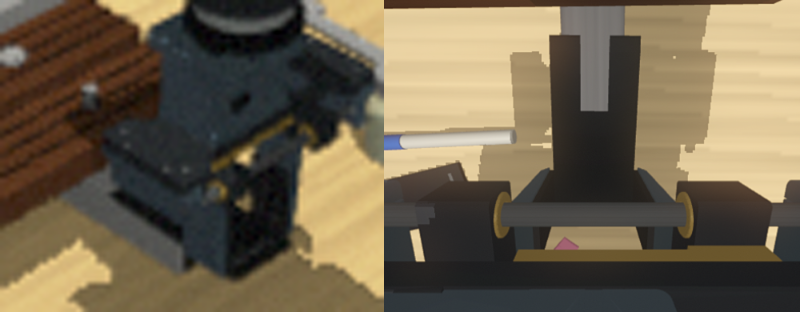

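Contact was felt at TCP z≈83, so the rail top is at about 64 by that reading. I'll ease up and push the packer in.

>>> drive_tool:
  plan:
    - {"travel":[0,0,-2],"turn":0,"claw":0.4}
    - {"travel":[20,0,-2],"turn":0,"claw":0.4}
    - {"travel":[40,0,-2],"turn":0,"claw":0.4}
    - {"travel":[58,0,-2],"turn":0,"claw":0.4}
    - {"travel":[72,0,-2],"turn":0,"claw":0.4}
    - {"travel":[72,0,-2],"turn":0,"claw":0.4}

```text
time: 7.32
tcp_pos: [0.5679, -0.0547, 0.0834]
ee_rot: [1.0, 0.004, 0.001, 0.0]
contact_force: [0.8, 0.2, 1.1]
gripper_width: 0.0545
gripper_force: 30.0
```

```bash
python3 go.py
python3 - <<'E'
from h import *
w,T=shot('wrist'); d,U=shot('top'); 
a=d['image'][100:180,210:310]; a=cv2.resize(a,(400,320),interpolation=cv2.INTER_CUBIC)
b=cv2.resize(w['image'],(400,320)); cv2.imwrite('pics/m2.png',np.hstack([a,b])[:,:,::-1])
E
```

```text
t 7.33 p [567.9 -54.7  83.4] yaw 0.4 F [0.8 0.2 1.1] w 54.5 gf 30.0 zax [ 1.2e-03 -1.0e-04 -1.0e+00]
```

View pics/m2.png

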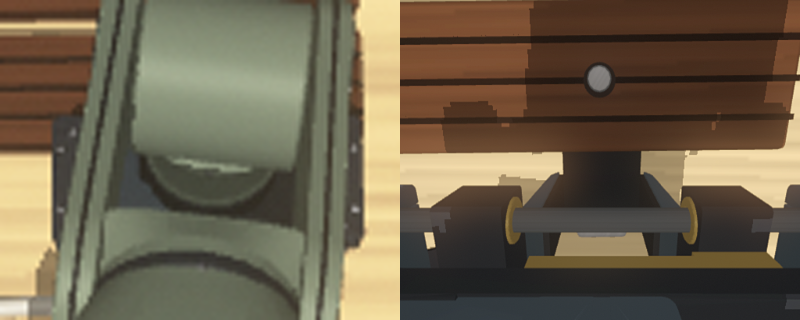

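The packer is under the slat, and the stud (right panel, 599,78) is in line with the packer's centre (601). Pushing home.

>>> drive_tool:
  plan:
    - {"travel":[5,0,0],"turn":0,"claw":0.4}
    - {"travel":[8,0,0],"turn":0,"claw":0.4}
    - {"travel":[8,0,0],"turn":0,"claw":0.4}

```text
time: 7.8
tcp_pos: [0.575, -0.0547, 0.0835]
ee_rot: [1.0, 0.004, -0.0, 0.0]
contact_force: [-0.7, -0.2, -0.7]
gripper_width: 0.0544
gripper_force: 30.0
```

>>> drive_tool:
  plan:
    - {"travel":[1.5,0,0],"turn":0,"claw":0.4}
    - {"travel":[3,0,0],"turn":0,"claw":0.4}
    - {"travel":[3,0,0],"turn":0,"claw":0.4}

```text
time: 8.18
tcp_pos: [0.578, -0.0546, 0.0836]
ee_rot: [1.0, 0.004, 0.0, 0.0]
contact_force: [-0.5, -0.1, 0.5]
gripper_width: 0.0544
gripper_force: 30.0
```

>>> drive_tool:
  plan:
    - {"travel":[1,0,0],"turn":0,"claw":0.4}
    - {"travel":[2,0,0],"turn":0,"claw":0.4}
    - {"travel":[2,0,0],"turn":0,"claw":0.4}

```text
time: 8.55
tcp_pos: [0.58, -0.0546, 0.0836]
ee_rot: [1.0, 0.004, 0.0, 0.0]
contact_force: [-0.0, 0.1, -0.4]
gripper_width: 0.0545
gripper_force: 30.0
```

>>> drive_tool:
  plan:
    - {"travel":[1,0,0],"turn":0,"claw":0.4}
    - {"travel":[1.5,0,0],"turn":0,"claw":0.4}
    - {"travel":[1.5,0,0],"turn":0,"claw":0.4}

```text
time: 8.93
tcp_pos: [0.5814, -0.0546, 0.0836]
ee_rot: [1.0, 0.004, -0.0, 0.0]
contact_force: [-0.3, 0.5, -0.2]
gripper_width: 0.0544
gripper_force: 30.0
```

>>> drive_tool:
  plan:
    - {"travel":[1,0,0],"turn":0,"claw":0.4}
    - {"travel":[1.5,0,0],"turn":0,"claw":0.4}
    - {"travel":[1.5,0,0],"turn":0,"claw":0.4}

```text
time: 9.3
tcp_pos: [0.5821, -0.0546, 0.0835]
ee_rot: [1.0, 0.004, -0.001, 0.0]
contact_force: [-3.8, -0.9, 1.2]
gripper_width: 0.0543
gripper_force: 30.0
```

>>> drive_tool:
  plan:
    - {"travel":[1,0,0],"turn":0,"claw":0.4}
    - {"travel":[1.5,0,0],"turn":0,"claw":0.4}
    - {"travel":[1.5,0,0],"turn":0,"claw":0.4}

```text
time: 9.68
tcp_pos: [0.5823, -0.0546, 0.0834]
ee_rot: [1.0, 0.004, -0.002, -0.0]
contact_force: [-6.7, -0.9, 3.6]
gripper_width: 0.0544
gripper_force: 30.0
```

>>> drive_tool:
  plan:
    - {"travel":[-1.5,0,0],"turn":0,"claw":0.9}
    - {"travel":[-1.5,0,0],"turn":0,"claw":0.9}
    - {"travel":[-1.5,0,0],"turn":0,"claw":0.9}
    - {"travel":[-1.5,0,-30],"turn":0,"claw":0.9}
    - {"travel":[-8,0,-30],"turn":0,"claw":0}
    - {"travel":[-8,0,-30],"turn":0,"claw":0}
    - {"travel":[-8,0,-30],"turn":0,"claw":0}
    - {"travel":[-8,0,-30],"turn":0,"claw":0}
    - {"travel":[-8,0,-18],"turn":0,"claw":0}
    - {"travel":[-8,0,-12],"turn":0,"claw":0}
    - {"travel":[-8,0,-12],"turn":0,"claw":0}

```text
time: 11.05
tcp_pos: [0.5758, -0.0546, 0.0946]
ee_rot: [1.0, 0.004, -0.001, -0.0]
contact_force: [0.2, 0.5, -0.5]
gripper_width: 0.0148
gripper_force: 0.0
```

```bash
python3 go.py
```

```text
t 11.05 p [575.8 -54.6  94.6] yaw 0.4 F [ 0.2  0.5 -0.5] w 14.8 gf 0.0 zax [-2.1e-03  1.0e-04 -1.0e+00]
```

>>> drive_tool:
  plan:
    - {"travel":[0,0,3],"turn":0,"claw":0}
    - {"travel":[0,0,3],"turn":0,"claw":0}

```text
time: 11.3
tcp_pos: [0.5764, -0.0546, 0.0926]
ee_rot: [1.0, 0.004, -0.0, 0.0]
contact_force: [0.4, 0.5, -0.5]
gripper_width: 0.0007
gripper_force: 0.0
```

>>> drive_tool:
  plan:
    - {"travel":[0,0,1.5],"turn":0,"claw":0}
    - {"travel":[0,0,1.5],"turn":0,"claw":0}

```text
time: 11.55
tcp_pos: [0.5764, -0.0546, 0.0911]
ee_rot: [1.0, 0.004, 0.0, 0.0]
contact_force: [0.6, -0.6, -0.2]
gripper_width: 0.0006
gripper_force: 0.0
```

>>> drive_tool:
  plan:
    - {"travel":[0,0,1],"turn":0,"claw":0}
    - {"travel":[0,0,1],"turn":0,"claw":0}

```text
time: 11.8
tcp_pos: [0.5763, -0.0546, 0.0901]
ee_rot: [1.0, 0.004, -0.0, 0.0]
contact_force: [0.6, 0.3, -0.6]
gripper_width: 0.0005
gripper_force: 0.0
```

>>> drive_tool:
  plan:
    - {"travel":[0,0,1],"turn":0,"claw":0}
    - {"travel":[0,0,1],"turn":0,"claw":0}

```text
time: 12.05
tcp_pos: [0.5763, -0.0546, 0.089]
ee_rot: [1.0, 0.004, -0.0, 0.0]
contact_force: [-0.1, -0.9, 0.3]
gripper_width: 0.0005
gripper_force: 0.0
```

>>> drive_tool:
  plan:
    - {"travel":[0,0,1],"turn":0,"claw":0}
    - {"travel":[0,0,1],"turn":0,"claw":0}

```text
time: 12.3
tcp_pos: [0.5763, -0.0546, 0.088]
ee_rot: [1.0, 0.004, -0.0, 0.0]
contact_force: [0.3, 0.1, 0.1]
gripper_width: 0.0007
gripper_force: 0.0
```

>>> drive_tool:
  plan:
    - {"travel":[0,0,1],"turn":0,"claw":0}
    - {"travel":[0,0,1],"turn":0,"claw":0}

```text
time: 12.55
tcp_pos: [0.5763, -0.0547, 0.087]
ee_rot: [1.0, 0.004, -0.0, 0.0]
contact_force: [-0.0, 0.1, 0.3]
gripper_width: 0.0004
gripper_force: 0.0
```

>>> drive_tool:
  plan:
    - {"travel":[0,0,1],"turn":0,"claw":0}
    - {"travel":[0,0,1],"turn":0,"claw":0}

```text
time: 12.8
tcp_pos: [0.5765, -0.0546, 0.0866]
ee_rot: [1.0, 0.004, 0.0, 0.0]
contact_force: [-1.7, 0.1, 3.9]
gripper_width: 0.0002
gripper_force: 1.9
```

>>> drive_tool:
  plan:
    - {"travel":[0,0,-50],"turn":0,"claw":0}
    - {"travel":[0,0,-75],"turn":0,"claw":0}
    - {"travel":[50,0,-75],"turn":0,"claw":0}
    - {"travel":[100,0,-75],"turn":0,"claw":0}
    - {"travel":[145,20,-75],"turn":0,"claw":0}
    - {"travel":[145,20,-50],"turn":0,"claw":0}
    - {"travel":[145,20,-43],"turn":0,"claw":0}
    - {"travel":[145,20,-43],"turn":0,"claw":0}

```text
time: 13.8
tcp_pos: [0.7208, -0.0733, 0.1285]
ee_rot: [1.0, 0.004, -0.001, -0.0]
contact_force: [0.4, -0.4, -0.4]
gripper_width: 0.0006
gripper_force: 0.0
```

>>> drive_tool:
  plan:
    - {"travel":[0,0,1],"turn":0,"claw":0}
    - {"travel":[0,0,1],"turn":0,"claw":0}

```text
time: 14.05
tcp_pos: [0.7217, -0.0734, 0.1293]
ee_rot: [1.0, 0.004, 0.001, 0.0]
contact_force: [0.7, -0.2, 0.6]
gripper_width: 0.0001
gripper_force: 0.0
```

>>> drive_tool:
  plan:
    - {"travel":[0,0,1],"turn":0,"claw":0}
    - {"travel":[0,0,1],"turn":0,"claw":0}

```text
time: 14.3
tcp_pos: [0.7215, -0.0735, 0.1274]
ee_rot: [1.0, 0.004, 0.0, 0.0]
contact_force: [-0.3, 0.3, -0.5]
gripper_width: 0.0006
gripper_force: 0.0
```

>>> drive_tool:
  plan:
    - {"travel":[0,0,1],"turn":0,"claw":0}
    - {"travel":[0,0,1],"turn":0,"claw":0}

```text
time: 14.55
tcp_pos: [0.7215, -0.0735, 0.126]
ee_rot: [1.0, 0.004, -0.0, 0.0]
contact_force: [0.3, -0.1, 0.0]
gripper_width: 0.0006
gripper_force: 0.0
```

>>> drive_tool:
  plan:
    - {"travel":[0,0,0.7],"turn":0,"claw":0}
    - {"travel":[0,0,0.7],"turn":0,"claw":0}

```text
time: 14.8
tcp_pos: [0.7216, -0.0735, 0.1254]
ee_rot: [1.0, 0.004, -0.0, 0.0]
contact_force: [0.8, 0.4, 0.6]
gripper_width: 0.0004
gripper_force: 0.0
```

>>> drive_tool:
  plan:
    - {"travel":[0,0,0.7],"turn":0,"claw":0}
    - {"travel":[0,0,0.7],"turn":0,"claw":0}

```text
time: 15.05
tcp_pos: [0.7216, -0.0735, 0.1254]
ee_rot: [1.0, 0.004, 0.0, 0.0]
contact_force: [-1.9, -0.2, 4.0]
gripper_width: 0.0005
gripper_force: 1.8
```

Same force on the fixed slat (z 108) reads 125.4, against 86.6 on the packer. The packer top is therefore at about 69.2, the gap about 15.8, and three packers should fit, the last one tightly. The marker is close to packer 3, so I take the right-hand packer next.

>>> drive_tool:
  plan:
    - {"travel":[0,0,-40],"turn":0,"claw":0}
    - {"travel":[-50,0,-60],"turn":0,"claw":0.5}
    - {"travel":[-110,0,-60],"turn":0,"claw":1}
    - {"travel":[-170,10,-60],"turn":8,"claw":1}
    - {"travel":[-220,40,-60],"turn":16,"claw":1}
    - {"travel":[-260,80,-60],"turn":24,"claw":1}
    - {"travel":[-290,130,-50],"turn":32,"claw":1}
    - {"travel":[-310,180,-30],"turn":40,"claw":1}
    - {"travel":[-323,226,0],"turn":46.4,"claw":1}
    - {"travel":[-323,226,25],"turn":46.4,"claw":1}
    - {"travel":[-323,226,25],"turn":46.4,"claw":1}

```text
time: 16.42
tcp_pos: [0.3988, -0.3015, 0.098]
ee_rot: [0.92, -0.391, -0.002, -0.001]
contact_force: [0.2, 1.1, 0.1]
gripper_width: 0.0914
gripper_force: 0.0
```

```bash
python3 go.py 399.7,-302,18.5,-46
python3 - <<'E'
from pk import *
s=ctrl.observe(); d,T=shot('wrist'); packers(d,T,rows=(0,215)); print(proj(d,T,[.3997,-.302,.005]),proj(d,T,[.4414,-.3452,.005])); save(d,'w4.png')
E
```

```text
t 16.43 p [ 398.8 -301.5   98. ] yaw -46.0 F [0.2 1.1 0.1] w 91.4 gf 0.0 zax [-0.0036  0.0029 -1.    ]
399.7,-302,18.5,-46 travel [ 1.3 -0.4 79.5] turn -0.0
ctr [ 431.6 -332.8] size 55 117 yaw -45.9 O [ 447.2 -348.9] grip [ 402.  -302.2] area 8882.5
ctr [ 559.5 -281.7] size 34 69 yaw 123.0 O [ 547.3 -262.8] grip [ 582.7 -317.3] area 988.0
[257.41255463 197.77694437] [257.36303472 122.36478815]
```

>>> drive_tool:
  plan:
    - {"travel":[3,-1,50],"turn":0,"claw":1}
    - {"travel":[3,-1,72],"turn":0,"claw":1}
    - {"travel":[3,-1,79],"turn":0,"claw":1}
    - {"travel":[3,-1,79],"turn":0,"claw":0.4}
    - {"travel":[3,-1,79],"turn":0,"claw":0.4}
    - {"travel":[3,-1,79],"turn":0,"claw":0.4}
    - {"travel":[3,-1,79],"turn":0,"claw":0.4}
    - {"travel":[3,-1,79],"turn":0,"claw":0.4}

```text
time: 17.48
tcp_pos: [0.4033, -0.3037, 0.0213]
ee_rot: [0.921, -0.39, 0.0, 0.0]
contact_force: [-0.8, 0.3, 3.9]
gripper_width: 0.0531
gripper_force: 30.0
```

```bash
python3 go.py 495,-54.6,150,0.4
```

```text
t 17.48 p [ 403.3 -303.7   21.3] yaw -46.0 F [-0.8  0.3  3.9] w 53.1 gf 30.0 zax [ 8.e-04 -7.e-04 -1.e+00]
495,-54.6,150,0.4 travel [-115.2 -239.1 -128.8] turn -46.4
```

>>> drive_tool:
  plan:
    - {"travel":[0,0,-20],"turn":0,"claw":0.4}
    - {"travel":[0,0,-20],"turn":0,"claw":0.4}

```text
time: 17.73
tcp_pos: [0.4038, -0.3041, 0.0416]
ee_rot: [0.921, -0.39, 0.001, 0.0]
contact_force: [0.3, 0.2, 0.2]
gripper_width: 0.0533
gripper_force: 30.0
```

```bash
python3 go.py
python3 - <<'E'
from h import *
a=cv2.imread('pics/w2.png'); d,T=shot('wrist'); save(d,'w5.png'); b=d['image'][:,:,::-1]
cv2.imwrite('pics/m3.png',np.hstack([a[:250,100:420],b[:250,100:420]]))
E
```

```text
t 17.73 p [ 403.8 -304.1   41.6] yaw -46.0 F [0.3 0.2 0.2] w 53.3 gf 30.0 zax [ 0.0022 -0.0018 -1.    ]
```

View pics/m3.png

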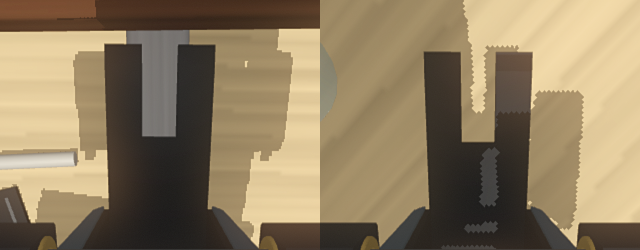

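The held packer is level but sits about 2 mm lower in the jaws: the grip is only at the tips. I'll set it down and grip again deeper.

>>> drive_tool:
  plan:
    - {"travel":[0,0,20],"turn":0,"claw":0.4}
    - {"travel":[0,0,20],"turn":0,"claw":0.8}
    - {"travel":[0,0,20],"turn":0,"claw":0.8}
    - {"travel":[0,0,23.9],"turn":0,"claw":0.8}
    - {"travel":[0,0,23.9],"turn":0,"claw":0.8}

```text
time: 18.4
tcp_pos: [0.4034, -0.3037, 0.0173]
ee_rot: [0.921, -0.39, 0.001, 0.0]
contact_force: [0.5, -1.0, 2.7]
gripper_width: 0.0731
gripper_force: 1.4
```

>>> drive_tool:
  plan:
    - {"travel":[0,0,0],"turn":0,"claw":0.4}
    - {"travel":[0,0,0],"turn":0,"claw":0.4}
    - {"travel":[0,0,0],"turn":0,"claw":0.4}
    - {"travel":[0,0,0],"turn":0,"claw":0.4}

```text
time: 18.9
tcp_pos: [0.4034, -0.3038, 0.0173]
ee_rot: [0.921, -0.39, 0.001, 0.0]
contact_force: [0.1, 0.1, 5.5]
gripper_width: 0.0545
gripper_force: 31.2
```

>>> drive_tool:
  plan:
    - {"travel":[0,0,-50],"turn":0,"claw":0.4}
    - {"travel":[0,0,-110],"turn":0,"claw":0.4}
    - {"travel":[-15,-30,-133],"turn":-6,"claw":0.4}
    - {"travel":[-40,-80,-133],"turn":-15,"claw":0.4}
    - {"travel":[-65,-130,-133],"turn":-24,"claw":0.4}
    - {"travel":[-90,-180,-133],"turn":-33,"claw":0.4}
    - {"travel":[-112,-225,-133],"turn":-42,"claw":0.4}
    - {"travel":[-115,-239,-133],"turn":-46.2,"claw":0.4}
    - {"travel":[-115,-239,-110],"turn":-46.2,"claw":0.4}
    - {"travel":[-115,-239,-90],"turn":-46.2,"claw":0.4}
    - {"travel":[-115,-239,-90],"turn":-46.2,"claw":0.4}

```text
time: 20.27
tcp_pos: [0.4933, -0.0543, 0.1051]
ee_rot: [1.0, 0.002, -0.002, -0.0]
contact_force: [-0.5, 0.2, -1.3]
gripper_width: 0.0544
gripper_force: 30.0
```

```bash
python3 go.py 495,-54.6,88.8,0.4 560,-54.6,88.8,0.4
python3 - <<'E'
from pk import *
d,T=shot('wrist'); save(d,'w6.png')
g=d['image'].max(axis=2)
for v in (60,70,80,200): 
    r=np.where(g[v,180:340]<70)[0]+180; print(v,r.min(),r.max())
c=g[:,215]; print('leg rows',[i for i in range(10,120) if c[i]<70][:3]); c=g[:,260]; print('slot',[i for i in range(60,200) if c[i]<70][:3])
E
```

```text
t 20.27 p [493.3 -54.3 105.1] yaw 0.3 F [-0.5  0.2 -1.3] w 54.4 gf 30.0 zax [-4.9e-03  6.0e-04 -1.0e+00]
495,-54.6,88.8,0.4 travel [ 1.8  0.3 16.3] turn -0.1
560,-54.6,88.8,0.4 travel [66.8  0.6 16. ] turn -0.1
60 213 313
70 204 312
80 204 312
200 208 307
leg rows [10, 11, 12]
slot [60, 61, 62]
```

>>> drive_tool:
  plan:
    - {"travel":[1,0,10],"turn":0,"claw":0.4}
    - {"travel":[1,0,16.3],"turn":0,"claw":0.4}
    - {"travel":[1,0,16.3],"turn":0,"claw":0.4}
    - {"travel":[25,0,16.3],"turn":0,"claw":0.4}
    - {"travel":[50,0,16.3],"turn":0,"claw":0.4}
    - {"travel":[70,0,16.3],"turn":0,"claw":0.4}
    - {"travel":[80,0,16.3],"turn":0,"claw":0.4}
    - {"travel":[80,0,16.3],"turn":0,"claw":0.4}

```text
time: 21.32
tcp_pos: [0.5751, -0.0543, 0.0905]
ee_rot: [1.0, 0.002, -0.0, 0.0]
contact_force: [-0.0, -0.8, -0.5]
gripper_width: 0.0546
gripper_force: 30.0
```

>>> drive_tool:
  plan:
    - {"travel":[3,0,0],"turn":0,"claw":0.4}
    - {"travel":[6,0,0],"turn":0,"claw":0.4}
    - {"travel":[6,0,0],"turn":0,"claw":0.4}

```text
time: 21.7
tcp_pos: [0.5809, -0.0543, 0.0907]
ee_rot: [1.0, 0.002, 0.0, 0.0]
contact_force: [0.1, -1.1, -0.4]
gripper_width: 0.0542
gripper_force: 30.0
```

>>> drive_tool:
  plan:
    - {"travel":[1,0,1.5],"turn":0,"claw":0.4}
    - {"travel":[2,0,1.5],"turn":0,"claw":0.4}
    - {"travel":[2,0,1.5],"turn":0,"claw":0.4}

```text
time: 22.08
tcp_pos: [0.583, -0.0543, 0.089]
ee_rot: [1.0, 0.002, 0.0, 0.0]
contact_force: [-0.1, -0.0, 0.5]
gripper_width: 0.0543
gripper_force: 30.0
```

>>> drive_tool:
  plan:
    - {"travel":[1,0,0],"turn":0,"claw":0.4}
    - {"travel":[2,0,0],"turn":0,"claw":0.4}
    - {"travel":[2,0,0],"turn":0,"claw":0.4}

```text
time: 22.45
tcp_pos: [0.5851, -0.0543, 0.089]
ee_rot: [1.0, 0.002, 0.0, 0.0]
contact_force: [-0.2, -0.1, -0.3]
gripper_width: 0.0546
gripper_force: 30.0
```

>>> drive_tool:
  plan:
    - {"travel":[1,0,0],"turn":0,"claw":0.4}
    - {"travel":[2,0,0],"turn":0,"claw":0.4}
    - {"travel":[2,0,0],"turn":0,"claw":0.4}

```text
time: 22.82
tcp_pos: [0.5862, -0.0542, 0.0888]
ee_rot: [1.0, 0.002, -0.001, 0.0]
contact_force: [-1.8, 0.3, 0.3]
gripper_width: 0.0543
gripper_force: 30.0
```

>>> drive_tool:
  plan:
    - {"travel":[1,0,0],"turn":0,"claw":0.4}
    - {"travel":[1.5,0,0],"turn":0,"claw":0.4}
    - {"travel":[1.5,0,0],"turn":0,"claw":0.4}

```text
time: 23.2
tcp_pos: [0.5865, -0.0542, 0.0887]
ee_rot: [1.0, 0.002, -0.002, -0.0]
contact_force: [-6.0, -0.8, 2.1]
gripper_width: 0.0546
gripper_force: 30.0
```

>>> drive_tool:
  plan:
    - {"travel":[-1,0,1],"turn":0,"claw":0.4}
    - {"travel":[-1,0,1],"turn":0,"claw":0.85}
    - {"travel":[-1,0,1],"turn":0,"claw":0.85}
    - {"travel":[-1,0,0],"turn":0,"claw":0.85}
    - {"travel":[-1,0,-30],"turn":0,"claw":0.85}
    - {"travel":[-10,0,-65],"turn":0,"claw":0.85}
    - {"travel":[-60,-10,-65],"turn":0,"claw":1}
    - {"travel":[-100,-50,-65],"turn":0,"claw":1}
    - {"travel":[-100,-50,-65],"turn":0,"claw":1}

```text
time: 24.32
tcp_pos: [0.4855, -0.0031, 0.1543]
ee_rot: [1.0, 0.003, -0.001, -0.0]
contact_force: [0.2, -0.9, 0.1]
gripper_width: 0.0914
gripper_force: 0.0
```

```bash
python3 go.py 424.9,308.2,100,34.5
python3 - <<'E'
from h import *
d,T=shot('wrist'); e,U=shot('side')
a=e['image'][135:205,195:285,::-1]
b=d['image'][:,:,::-1]
cv2.imwrite('pics/m4.png',np.hstack([cv2.resize(a,(440,342),interpolation=cv2.INTER_CUBIC),cv2.resize(b,(360,342))]))
E
```

```text
t 24.32 p [485.5  -3.1 154.3] yaw 0.4 F [ 0.2 -0.9  0.1] w 91.4 gf 0.0 zax [-1.2e-03  4.0e-04 -1.0e+00]
424.9,308.2,100,34.5 travel [ -58.6 -311.7   54.5] turn -34.1
```

View pics/m4.png

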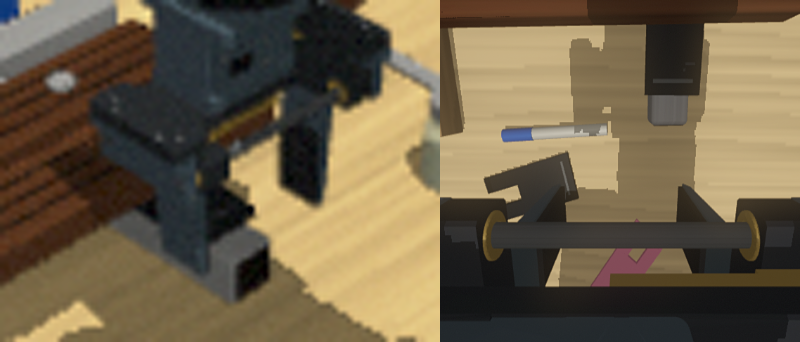

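Both packers lie stacked and aligned on the rail (right panel, columns 645–703, tail at row 95). That was my tenth picture, so the rest goes by numbers. Going for the left-hand packer.

>>> drive_tool:
  plan:
    - {"travel":[-10,-55,0],"turn":-6,"claw":1}
    - {"travel":[-20,-110,0],"turn":-14,"claw":1}
    - {"travel":[-30,-170,0],"turn":-22,"claw":1}
    - {"travel":[-42,-230,0],"turn":-29,"claw":1}
    - {"travel":[-54,-285,20],"turn":-34,"claw":1}
    - {"travel":[-58.6,-311.7,54],"turn":-34.1,"claw":1}
    - {"travel":[-58.6,-311.7,54],"turn":-34.1,"claw":1}
    - {"travel":[-58.6,-311.7,54],"turn":-34.1,"claw":1}

```text
time: 25.42
tcp_pos: [0.4297, 0.3065, 0.1004]
ee_rot: [0.956, 0.295, 0.001, 0.0]
contact_force: [0.0, -0.6, 0.6]
gripper_width: 0.0913
gripper_force: 0.0
```

```bash
python3 go.py 424.9,308.2,17.3,34.5
python3 - <<'E'
from pk import *
d,T=shot('wrist'); packers(d,T,rows=(0,215))
g=d['image'].max(axis=2); q=proj(d,T,[.4743,.3422,.005]); print(q, [i for i in range(80,200) if g[i,int(q[0])+4]<85][:2])
E
```

```text
t 25.43 p [429.7 306.5 100.4] yaw 34.3 F [ 0.  -0.6  0.6] w 91.3 gf 0.0 zax [ 0.0011  0.     -1.    ]
424.9,308.2,17.3,34.5 travel [-3.1 -4.2 83.1] turn -0.2
ctr [462.5 333.8] size 111 55 yaw 34.3 O [481.1 346.5] grip [427.4 309.8] area 8250.0
ctr [564.  265.8] size 114 52 yaw 24.2 O [584.5 275. ] grip [525.2 248.3] area 1748.5
ctr [584.  235.8] size 122 68 yaw -150.5 O [564.4 224.7] grip [621.  256.8] area 4977.5
[251.34699948 128.24147936] [133, 134]
```

>>> drive_tool:
  plan:
    - {"travel":[-2,-4,50],"turn":0,"claw":1}
    - {"travel":[-2,-4,75],"turn":0,"claw":1}
    - {"travel":[-2,-4,83],"turn":0,"claw":1}
    - {"travel":[-2,-4,83.3],"turn":0,"claw":1}
    - {"travel":[-2,-4,83.3],"turn":0,"claw":1}

```text
time: 26.1
tcp_pos: [0.4257, 0.3091, 0.018]
ee_rot: [0.956, 0.295, 0.001, -0.0]
contact_force: [-0.7, -0.6, 0.3]
gripper_width: 0.0912
gripper_force: 0.0
```

>>> drive_tool:
  plan:
    - {"travel":[0,0,0],"turn":0,"claw":0.4}
    - {"travel":[0,0,0],"turn":0,"claw":0.4}
    - {"travel":[0,0,0],"turn":0,"claw":0.4}
    - {"travel":[0,0,0],"turn":0,"claw":0.4}
    - {"travel":[0,0,0],"turn":0,"claw":0.4}

```text
time: 26.72
tcp_pos: [0.4249, 0.3094, 0.0173]
ee_rot: [0.955, 0.295, 0.001, -0.0]
contact_force: [-0.3, 0.9, 6.5]
gripper_width: 0.0544
gripper_force: 31.2
```

```bash
python3 go.py 492,-54.4,130,0.4
```

```text
t 26.73 p [424.9 309.4  17.3] yaw 34.4 F [-0.3  0.9  6.5] w 54.4 gf 31.2 zax [ 1.2e-03  8.0e-04 -1.0e+00]
492,-54.4,130,0.4 travel [-149.7  338.2 -112.9] turn 34.0
```

>>> drive_tool:
  plan:
    - {"travel":[0,0,-50],"turn":0,"claw":0.4}
    - {"travel":[0,0,-100],"turn":0,"claw":0.4}
    - {"travel":[-20,45,-113],"turn":5,"claw":0.4}
    - {"travel":[-45,100,-113],"turn":12,"claw":0.4}
    - {"travel":[-70,155,-113],"turn":19,"claw":0.4}
    - {"travel":[-95,210,-113],"turn":26,"claw":0.4}
    - {"travel":[-120,265,-113],"turn":32,"claw":0.4}
    - {"travel":[-142,318,-113],"turn":34,"claw":0.4}
    - {"travel":[-149.7,338.2,-113],"turn":34,"claw":0.4}
    - {"travel":[-149.7,338.2,-95],"turn":34,"claw":0.4}
    - {"travel":[-149.7,338.2,-85],"turn":34,"claw":0.4}
    - {"travel":[-149.7,338.2,-85],"turn":34,"claw":0.4}

```text
time: 28.22
tcp_pos: [0.4907, -0.0544, 0.1008]
ee_rot: [1.0, 0.003, -0.001, -0.0]
contact_force: [0.0, -0.5, -0.8]
gripper_width: 0.0546
gripper_force: 30.0
```

```bash
python3 go.py 498,-54.3,94,0.4
python3 - <<'E'
from h import *
d,T=shot('wrist'); save(d,'w7.png')
g=d['image'].max(axis=2)
for v in (70,80,200): 
    r=np.where(g[v,180:340]<70)[0]+180; print(v,r.min(),r.max())
print([ (i,int(g[i,218])) for i in range(20,70,3)],[(i,int(g[i,258])) for i in range(100,160,4)])
E
```

```text
t 28.23 p [490.7 -54.4 100.8] yaw 0.4 F [ 0.  -0.5 -0.8] w 54.6 gf 30.0 zax [-2.6e-03  2.0e-04 -1.0e+00]
498,-54.3,94,0.4 travel [ 7.3 -0.   6.8] turn -0.0
70 204 313
80 205 312
200 208 307
[(20, 55), (23, 57), (26, 58), (29, 60), (32, 60), (35, 63), (38, 63), (41, 63), (44, 63), (47, 63), (50, 64), (53, 64), (56, 63), (59, 64), (62, 63), (65, 63), (68, 61)] [(100, 37), (104, 37), (108, 38), (112, 37), (116, 123), (120, 120), (124, 119), (128, 119), (132, 121), (136, 122), (140, 34), (144, 37), (148, 37), (152, 37), (156, 35)]
```

>>> drive_tool:
  plan:
    - {"travel":[7,0,4],"turn":0,"claw":0.4}
    - {"travel":[7,0,7.5],"turn":0,"claw":0.4}
    - {"travel":[7,0,7.5],"turn":0,"claw":0.4}

```text
time: 28.65
tcp_pos: [0.4985, -0.0545, 0.094]
ee_rot: [1.0, 0.003, -0.0, 0.0]
contact_force: [0.5, 0.7, 0.3]
gripper_width: 0.0545
gripper_force: 30.0
```

>>> drive_tool:
  plan:
    - {"travel":[0,0,0.6],"turn":0,"claw":0.4}
    - {"travel":[0,0,0.6],"turn":0,"claw":0.4}

```text
time: 28.9
tcp_pos: [0.4986, -0.0547, 0.0937]
ee_rot: [1.0, 0.003, 0.0, 0.0]
contact_force: [-0.2, 0.2, 0.2]
gripper_width: 0.0547
gripper_force: 30.0
```

>>> drive_tool:
  plan:
    - {"travel":[0,0,0.6],"turn":0,"claw":0.4}
    - {"travel":[0,0,0.6],"turn":0,"claw":0.4}

```text
time: 29.15
tcp_pos: [0.4986, -0.0547, 0.0931]
ee_rot: [1.0, 0.003, 0.0, 0.0]
contact_force: [-0.0, 1.1, -0.4]
gripper_width: 0.0542
gripper_force: 30.0
```

>>> drive_tool:
  plan:
    - {"travel":[0,0,0.6],"turn":0,"claw":0.4}
    - {"travel":[0,0,0.6],"turn":0,"claw":0.4}

```text
time: 29.4
tcp_pos: [0.4985, -0.0547, 0.0924]
ee_rot: [1.0, 0.003, -0.0, 0.0]
contact_force: [0.3, -0.3, -1.0]
gripper_width: 0.0546
gripper_force: 30.0
```

>>> drive_tool:
  plan:
    - {"travel":[0,0,0.5],"turn":0,"claw":0.4}
    - {"travel":[0,0,0.5],"turn":0,"claw":0.4}

```text
time: 29.65
tcp_pos: [0.4986, -0.0547, 0.0919]
ee_rot: [1.0, 0.003, -0.0, 0.0]
contact_force: [0.4, 0.6, -0.4]
gripper_width: 0.0543
gripper_force: 30.0
```

>>> drive_tool:
  plan:
    - {"travel":[0,0,0.4],"turn":0,"claw":0.4}
    - {"travel":[0,0,0.4],"turn":0,"claw":0.4}

```text
time: 29.9
tcp_pos: [0.4986, -0.0547, 0.0916]
ee_rot: [1.0, 0.003, 0.0, 0.0]
contact_force: [0.5, 0.2, 0.2]
gripper_width: 0.0549
gripper_force: 30.0
```

>>> drive_tool:
  plan:
    - {"travel":[0,0,0.4],"turn":0,"claw":0.4}
    - {"travel":[0,0,0.4],"turn":0,"claw":0.4}

```text
time: 30.15
tcp_pos: [0.4986, -0.0547, 0.0913]
ee_rot: [1.0, 0.003, 0.0, 0.0]
contact_force: [-1.2, 0.8, 1.9]
gripper_width: 0.055
gripper_force: 30.0
```

Contact is at 91.4, so the stack top is at 74.1, leaving about 0.9 mm of room for the third packer. Easing up 0.4 mm and pushing in.

>>> drive_tool:
  plan:
    - {"travel":[0,0,-0.5],"turn":0,"claw":0.4}
    - {"travel":[6,0,-0.5],"turn":0,"claw":0.4}
    - {"travel":[12,0,-0.5],"turn":0,"claw":0.4}
    - {"travel":[16,0,-0.5],"turn":0,"claw":0.4}
    - {"travel":[16,0,-0.5],"turn":0,"claw":0.4}

```text
time: 30.78
tcp_pos: [0.5152, -0.0546, 0.0916]
ee_rot: [1.0, 0.003, 0.0, 0.0]
contact_force: [0.5, -0.7, -0.2]
gripper_width: 0.0548
gripper_force: 30.0
```

>>> drive_tool:
  plan:
    - {"travel":[6,0,0],"turn":0,"claw":0.4}
    - {"travel":[12,0,0],"turn":0,"claw":0.4}
    - {"travel":[15,0,0],"turn":0,"claw":0.4}
    - {"travel":[15,0,0],"turn":0,"claw":0.4}

```text
time: 31.28
tcp_pos: [0.53, -0.0545, 0.0916]
ee_rot: [1.0, 0.003, 0.0, 0.0]
contact_force: [-0.1, 0.1, -0.7]
gripper_width: 0.0545
gripper_force: 30.0
```

>>> drive_tool:
  plan:
    - {"travel":[10,0,0],"turn":0,"claw":0.4}
    - {"travel":[20,0,0],"turn":0,"claw":0.4}
    - {"travel":[28,0,0],"turn":0,"claw":0.4}
    - {"travel":[28,0,0],"turn":0,"claw":0.4}

```text
time: 31.78
tcp_pos: [0.5586, -0.0544, 0.0916]
ee_rot: [1.0, 0.003, 0.0, 0.0]
contact_force: [0.7, 0.2, -0.6]
gripper_width: 0.0546
gripper_force: 30.0
```

>>> drive_tool:
  plan:
    - {"travel":[8,0,0],"turn":0,"claw":0.4}
    - {"travel":[16,0,0],"turn":0,"claw":0.4}
    - {"travel":[21,0,0],"turn":0,"claw":0.4}
    - {"travel":[21,0,0],"turn":0,"claw":0.4}

```text
time: 32.28
tcp_pos: [0.5792, -0.0542, 0.0916]
ee_rot: [1.0, 0.003, 0.0, 0.0]
contact_force: [0.5, -0.1, -0.7]
gripper_width: 0.0546
gripper_force: 30.1
```

>>> drive_tool:
  plan:
    - {"travel":[1.5,0,0],"turn":0,"claw":0.4}
    - {"travel":[3,0,0],"turn":0,"claw":0.4}
    - {"travel":[3,0,0],"turn":0,"claw":0.4}

```text
time: 32.65
tcp_pos: [0.5817, -0.0542, 0.0916]
ee_rot: [1.0, 0.003, 0.0, 0.0]
contact_force: [0.2, 1.0, -0.7]
gripper_width: 0.0546
gripper_force: 30.0
```

>>> drive_tool:
  plan:
    - {"travel":[1,0,0],"turn":0,"claw":0.4}
    - {"travel":[2,0,0],"turn":0,"claw":0.4}
    - {"travel":[2,0,0],"turn":0,"claw":0.4}

```text
time: 33.02
tcp_pos: [0.5828, -0.0542, 0.0916]
ee_rot: [1.0, 0.003, -0.001, 0.0]
contact_force: [-2.4, -0.2, 1.5]
gripper_width: 0.0548
gripper_force: 30.1
```

>>> drive_tool:
  plan:
    - {"travel":[1,0,0],"turn":0,"claw":0.4}
    - {"travel":[1.5,0,0],"turn":0,"claw":0.4}
    - {"travel":[1.5,0,0],"turn":0,"claw":0.4}

```text
time: 33.4
tcp_pos: [0.583, -0.0542, 0.0915]
ee_rot: [1.0, 0.003, -0.002, -0.0]
contact_force: [-6.5, -1.3, 4.5]
gripper_width: 0.0544
gripper_force: 30.2
```

>>> drive_tool:
  plan:
    - {"travel":[-1.5,0,0],"turn":0,"claw":0.85}
    - {"travel":[-1.5,0,0],"turn":0,"claw":0.85}
    - {"travel":[-1.5,0,0],"turn":0,"claw":0.85}
    - {"travel":[-1.5,0,-30],"turn":0,"claw":0.85}
    - {"travel":[-5,0,-70],"turn":0,"claw":0.3}
    - {"travel":[0,45,-70],"turn":0,"claw":0}
    - {"travel":[40,45,-70],"turn":0,"claw":0}
    - {"travel":[59,45,-65],"turn":0,"claw":0}
    - {"travel":[59,45,-50],"turn":0,"claw":0}
    - {"travel":[59,45,-45],"turn":0,"claw":0}
    - {"travel":[59,45,-45],"turn":0,"claw":0}

```text
time: 34.78
tcp_pos: [0.6431, -0.0986, 0.1359]
ee_rot: [1.0, 0.003, -0.001, -0.0]
contact_force: [0.8, 0.2, 0.4]
gripper_width: 0.0108
gripper_force: 0.0
```

```bash
python3 go.py 643,-99.5,125.4,0.4
python3 - <<'E'
from h import *
d,T=shot('wrist'); im=d['image']; cv2.imwrite('pics/w8.png',im[:,:,::-1])
e,U=shot('side')
# stud seen in top view (if not hidden)?
s=ctrl.observe(); M=R.from_quat(s['ee_rot']).as_matrix()
E
```

```text
t 34.77 p [643.1 -98.6 135.9] yaw 0.3 F [0.8 0.2 0.4] w 10.8 gf 0.0 zax [-2.2e-03  3.0e-04 -1.0e+00]
643,-99.5,125.4,0.4 travel [-0.1  0.9 10.5] turn -0.1
```

>>> drive_tool:
  plan:
    - {"travel":[0,1,5],"turn":0,"claw":0}
    - {"travel":[0,1,9],"turn":0,"claw":0}
    - {"travel":[0,1,11],"turn":0,"claw":0}
    - {"travel":[0,1,12],"turn":0,"claw":0}
    - {"travel":[0,1,12],"turn":0,"claw":0}

```text
time: 35.5
tcp_pos: [0.6444, -0.0999, 0.1247]
ee_rot: [1.0, 0.003, 0.0, 0.0]
contact_force: [-0.2, 0.9, -0.2]
gripper_width: 0.0001
gripper_force: 0.2
```

>>> drive_tool:
  plan:
    - {"travel":[0,0,0.7],"turn":0,"claw":0}
    - {"travel":[0,0,1.4],"turn":0,"claw":0}
    - {"travel":[0,0,1.4],"turn":0,"claw":0}

```text
time: 35.88
tcp_pos: [0.6445, -0.0999, 0.1245]
ee_rot: [1.0, 0.003, 0.0, 0.0]
contact_force: [-3.1, 0.7, 6.5]
gripper_width: 0.0004
gripper_force: 3.1
```

>>> drive_tool:
  plan:
    - {"travel":[0,0,1],"turn":0,"claw":0}
    - {"travel":[0,0,2],"turn":0,"claw":0}
    - {"travel":[0,0,2],"turn":0,"claw":0}

```text
time: 36.25
tcp_pos: [0.6445, -0.0998, 0.1245]
ee_rot: [1.0, 0.003, 0.001, 0.0]
contact_force: [-5.6, 0.1, 14.4]
gripper_width: 0.0003
gripper_force: 7.3
```

```bash
python3 go.py
python3 - <<'E'
from pk import *
d,T=shot('top'); packers(d,T)
from bench import ctrl
print(ctrl.observe()['contact_force'])
E
```

```text
t 36.25 p [644.5 -99.8 124.5] yaw 0.3 F [-5.6  0.1 14.4] w 0.3 gf 7.3 zax [ 1.9e-03 -5.0e-04 -1.0e+00]
ctr [453.6 126. ] size 52 123 yaw 104.1 O [448.2 147.8] grip [464.   84.8] area 725.5
[-5.19567576  1.24477696 14.48865089]
```

>>> drive_tool:
  plan:
    - {"travel":[0,0,1],"turn":0,"claw":0}
    - {"travel":[0,0,1],"turn":0,"claw":0}
    - {"travel":[0,0,1],"turn":0,"claw":0}
    - {"travel":[0,0,1],"turn":0,"claw":0}

```text
time: 36.8
tcp_pos: [0.6445, -0.0999, 0.1244]
ee_rot: [1.0, 0.003, 0.001, 0.0]
contact_force: [-6.2, 1.0, 19.4]
gripper_width: 0.0003
gripper_force: 9.4
```

```bash
python3 go.py && python3 -c "
from bench import job_done
print(job_done())"
```

```text
t 36.8 p [644.5 -99.9 124.4] yaw 0.3 F [-6.2  1.  19.4] w 0.3 gf 9.4 zax [ 2.5e-03 -6.0e-04 -1.0e+00]
the job is handed in; nothing more can be done
None
```

Job handed in at 36.8 s: three packers are stacked home round the stud (gap measured at about 15.8 mm, so a fourth won't fit), and the closed gripper is holding the slat end down on them with about 19 N; the unused fourth packer is where it started.

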